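Fit the missing hold-down stud of the lamp stand

ROBOT

A 7-joint arm with a two-finger parallel gripper is mounted at the origin on the work surface. World frame = base frame: x ahead of the robot, y to its left, z up, the work surface at z = 0. Lengths are in m, angles in rad, forces in N, time in s.
With the tool pointing down it reaches from about 0.4 to 0.85 m from the base axis. Payload 10.4 kg.
Tool frame: the origin (TCP) lies on the centre line of the jaws, within the pads' length; the fingertips stand 17 mm ahead of it and the grasp point (between the pads) lies 2 mm behind it; z points along the fingers, y is the line along which they close (so a half turn about z gives the same grasp; the last joint's range is limited). The gripper opens to 85 mm and grips with 20 to 120 N. Pads are 22 mm wide; open, the fingers measure 114 mm over their backs; the gripper's body (76 mm by 85 mm) begins 54 mm behind the grasp point. The pads swing forward as they close: fully open they stand 13 mm farther back than shut.
Start: joints at [-0.023, 0.332, -0.065, 1.46, 0.022, 1.35, -0.088], TCP at [0.625, 0, 0.248] pointing down, gripper open.
Joint ranges: [-2.6, 2.6], [-0.5, 2.12], [-1.47, 1.34], [0.16, 2.42], [-1.27, 4.41], [0.06, 2.06], [-2.6, 2.6]. Speed limits (rad/s): [2.22, 2.22, 2.79, 2.79, 3.14, 3.14, 3.14].

INTERFACE

Orientations are given as a unit quaternion [x, y, z, w].
In Python, from workcell import sensors, imaging, order, spotter gives the robot as it stands. The module is installed in compiled form; this text tells all that it offers.
- The arm moves only by the shell command python3 -m inch 'ROWS' [FORCE]. ROWS is JSON, a list that holds one entry, the list of rows, each a list of 7 numbers: the shift along the tool's x, y, z in m, then the turn, a rotation vector about the tool's x, y, z in rad, then the closure, from -1 (fully open) to 1 (shut). In form: [[[x, y, z, ax, ay, az, hand], ...]]. A call has 1 to 10 rows; each row is the pose to reach, as a shift and turn from the pose commanded when the call began, along the tool's axes at that moment; what a row does not reach only later rows make up. A row lasts 1/10 s, in which the tool goes at most 50 mm and 8.59 degrees, less where a joint would pass 70% of its speed; a pose out of reach is approached as far as the arm can. A call with a gripper value outside its range is refused whole. The fingers move at their own pace and stop on an object; FORCE is the grip in N (left out, the last holds). Time passes only in rows, so rows that repeat a pose let the fingers close. It gives the time, the measured TCP pose, the force, the opening and the grip force at its end, in the units of the state.
- sensors.get_obs(): the state, without advancing time (a new reading comes with each control period).
- imaging.camera(name): name is "scene" or "side" or "wrist"; returns the picture (420x560x3 uint8, blue, green, red); there is no depth.
- imaging.calibration(name): a dict with "mtx" (3x3 intrinsics, pixels), "D" ([k1, k2, p1, p2, k3] as OpenCV has them; the pictures are not rectified), "R" (3x3) and "t" (3): a world point X has camera coordinates R X + t; the wrist camera has in their place "tool_from_camera" (4x4, takes a point from camera to tool coordinates, whose origin is the TCP and whose axes are the flange's). Camera axes: x right, y down, z forward; pixel columns grow to the right and rows downward; lengths in m; the calibration is good to about 2 mm. A picture is of the moment at which its call begins: read the wrist's pose just before it. calibration takes no time and is no camera call.
- order.hand_in(): hands the job in; it is judged then, once.
Trained networks look in the newest picture that a camera, given by its name, has taken for a name from the list of things; names that differ only in an ending like _2 or _b are one class to them, and where a whole thing is asked for, a point or a joint stands for the part that bears it (a point fixed in the world has none). Each returns a list of dicts, best first, with "conf" (0 to 1); they miss things now and then, are a little off and sometimes report something else, mostly with a low value. They report only what shows in the picture. A call takes as long as a camera call.
- spotter.look_for(label, camera): "pixel" ([column, row] in pixels, amid what is visible of it).
The state is a dict: "clock": time; "joint_pos": joint angles; "joint_velocities": joint speeds; "tau": joint torques, N m; "position": TCP position; "ee_rot": TCP orientation; "ft_force": force on the tool from outside, world axes, zero at the start; "torque": the same for the moment, N m; "grip_width": opening from 0.0 (shut) to 1.0 (fully open); "grasp_force": force on a finger pad.
Only numpy, scipy, OpenCV 4.12 (cv2) and the standard library are available. Lean on these libraries where they do the work, as an engineer would, in place of code of your own. Each camera call takes 0.05 s, during which the arm holds its last target. There are 200 camera calls.

TASK

The lamp stand on the T-slot plate is missing one of its four hold-down studs, in the fork over the slot nearest the robot: take the T-head stud with the flat bar handle out of the sloped rack and drop its head into the open stretch of that slot, well clear of the base. Slide it along until its shank is fully home in the empty fork, then give it a quarter turn so the head locks under the slot's lips and the bar lies squarely across the slot like those of the other three. Let go of it standing upright, and leave the other loose things where they are.

Things in the scene. Friction and masses are not known exactly. Their poses are not given: they have to be found in the camera images.
- stud_grip (a point): Centre of the flat bar handle of the loose steel T-head stud (80 mm long, about 0.18 kg). z up the stud's axis, y along the bar: 38 mm (y) x 12 mm thick (x) x 28 mm high. Below this point along the axis: flange 36 mm across from 25 to 30 mm, 13 mm round shank, T-head from 58 to 66 mm. At the start it hangs by the flange in a rack hole, z leaning 30 deg to the rack's front, bar along the row.
- stud_head (a point): Centre of the T-head at the stud's foot, 62 mm below stud_grip along the axis, same axes. Head 28 mm long (y, parallel to the bar), 13 mm wide (x), 8 mm thick. It comes out of the rack along the stud's axis, clear after 38 mm. It enters the slot only lengthwise; turned a quarter either way it is caught under both lips.
- fork (a point): Home of the missing stud: on the slot's centre line, level with the plate's top, where the stud's axis stands with its shank against the bottom of the empty fork. z up, y along the slot from the open stretch into the fork (the stud slides to +y), x across. Fork 18 mm wide; its mouth, the edge of the base, 13.5 mm from here at -y. With the head on the slot's floor, stud_grip is 42 mm above this level.
- slot_end (a point): Where that slot's centre line meets the black end cap closing the T-slot plate, level with the plate's top, 30 mm above the table; same axes as fork. The open stretch runs from here to the fork. The slot's opening is 18 mm wide between lips 12 mm thick; below them a channel 36 mm wide, 12 mm high, its floor 24 mm below this point.
- plate: Fixed aluminium T-slot plate, 180 (x) x 500 (y) x 30 mm, origin under its middle, two T-slots along y at x = -40 mm (the one to use, nearer the robot) and +40 mm.
- stand: Lamp stand fixed on the plate, origin under the middle of its base (150 x 240 x 10 mm), axes as the plate's. A fork at each corner; three have studs fitted, bars across the slots, 80 mm or more from the empty one at (-40, -106.5) mm. 25 mm column at (0, 45) mm, 340 mm high, lamp arm towards +y. A stud standing on the slot's floor has its flange 2 mm above the base.
- rack: Fixed sloped rack of sheet steel, 90 x 190 mm, origin under its middle on the table; front is its -x. The face leans 30 degrees towards the front, its centre 72 mm above the table; three holes in a row along y, at -60, 0 and 60 mm, hold the stud, the knob screw and the hex bolt in any order.
- knob_screw: Loose clamp screw with a round dark knob 34 mm across and a washer, in the rack; not needed. Origin at the foot of its shank, z up its axis; 66 mm long.
- hex_bolt: Loose hexagon-head bolt with a washer, in the rack; not needed. Origin at the foot of its shank, z up its axis; 53 mm long.
- collar: Loose steel ring, 38 mm across and 14 mm high, lying on the T-slot plate over the far slot. Origin under its middle.
- wrench: Loose steel wrench 150 mm long lying on the table in front of the plate. Origin under its middle.
- beaker: Loose glass beaker, 68 mm across, 85 mm high. Origin under its middle.
- dishes: Loose stack of three petri dishes, 90 mm across, 44 mm high. Origin under its middle.

How it is judged:
By the outcome, as a careful person would: the job done as asked, in the order asked, and still so for the second after the job is handed in, with the robot touching nothing.
It also fails if it takes over 50 s, if anything falls off the work surface, if the arm or the gripper's body presses on something with over 40 N, if the wrist force passes 120 N, or if a joint passes its speed limit or range.

## Working session

There is one attempt and no reset: what is moved stays moved. The work goes in short steps, Python scripts to look and compute and a shell command to move; the robot and the scene stay as the last step left them, time stands still between calls to the robot, and variables do not carry over. Pictures are saved under pics/ and viewed, at most 10 in all, crops included, and the job is handed in when it is done.

```bash
mkdir -p pics; cat > h.py <<'E'
import numpy as np, cv2
from workcell import sensors, imaging, order, spotter
from scipy.spatial.transform import Rotation as R
E
python3 - <<'E'
from h import *
o=sensors.get_obs(); print(o)
ims=[imaging.camera(n) for n in("scene","side","wrist")]
for n,i in zip(("scene","side","wrist"),ims): cv2.imwrite(f"pics/{n}0.png",i)
for n in("scene","side","wrist"):
    c=imaging.calibration(n); print(n,{k:np.round(v,4).tolist() for k,v in c.items()})
    for l in("stud_grip","stud_head","fork","slot_end","knob_screw","hex_bolt","rack","collar"):
        print(l,[(np.round(d['pixel']).tolist(),round(d['conf'],2)) for d in spotter.look_for(l,n)][:3])
cv2.imwrite("pics/all0.png",cv2.resize(np.hstack(ims[:2]),(800,300)))
E
```

```text
{'clock': 0.0, 'joint_pos': array([-0.02261558,  0.33283925, -0.0647098 ,  1.46094811,  0.02161298,
        1.3498954 , -0.08848888]), 'joint_velocities': array([ 0.00023441, -0.00086027,  0.00065007,  0.001753  ,  0.00084993,
       -0.00034569, -0.00202153]), 'tau': array([ 4.98105128e-04, -6.25449800e+01,  4.97091911e-02, -3.91610491e+01,
        1.63588714e-02,  9.83294769e-03, -6.01235030e-06]), 'position': array([6.24647276e-01, 7.03205134e-06, 2.47533070e-01]), 'ee_rot': array([ 7.07085414e-01,  7.07127804e-01, -5.18714363e-04, -4.65584429e-04]), 'ft_force': array([ 0.89043369, -0.0440512 , -0.49693449]), 'torque': array([ 0.02592031, -0.04839709, -0.02564194]), 'grasp_force': 0.0, 'grip_width': 1.002092919798621}
scene {'mtx': [[526.0454, 0.0, 268.6484], [0.0, 526.0454, 217.5452], [0.0, 0.0, 1.0]], 'D': [-0.1538, 0.0, 0.0, 0.0, 0.0], 'R': [[0.5634, 0.8262, -0.0074], [0.5228, -0.3634, -0.7712], [-0.6398, 0.4306, -0.6366]], 't': [-0.2669, -0.2213, 1.5389]}
stud_grip [([158.0, 261.0], 0.89)]
stud_head [([159.0, 260.0], 0.75)]
fork [([419.0, 187.0], 0.94), ([330.0, 236.0], 0.58),
[... 732 characters left out ...]
0], 0.86), ([254.0, 152.0], 0.46)]
collar [([306.0, 200.0], 0.44)]
wrist {'mtx': [[289.6741, 0.0, 279.0643], [0.0, 289.6741, 210.0911], [0.0, 0.0, 1.0]], 'D': [-0.0513, 0.0, 0.0, 0.0, 0.0], 'tool_from_camera': [[-0.0004, -0.9478, -0.3188, 0.0825], [1.0, -0.0005, 0.0002, -0.0008], [-0.0004, -0.3188, 0.9478, -0.1263], [0.0, 0.0, 0.0, 1.0]]}
stud_grip []
stud_head [([282.0, 146.0], 0.67)]
fork [([250.0, 12.0], 0.82), ([200.0, 359.0], 0.27)]
slot_end [([241.0, 110.0], 0.81)]
knob_screw [([200.0, 356.0], 0.73), ([228.0, 345.0], 0.37)]
hex_bolt [([348.0, 314.0], 0.54), ([251.0, 13.0], 0.28), ([241.0, 112.0], 0.18)]
rack [([253.0, 17.0], 0.6), ([281.0, 147.0], 0.55)]
collar [([282.0, 147.0], 0.67)]
```

View pics/scene0.png

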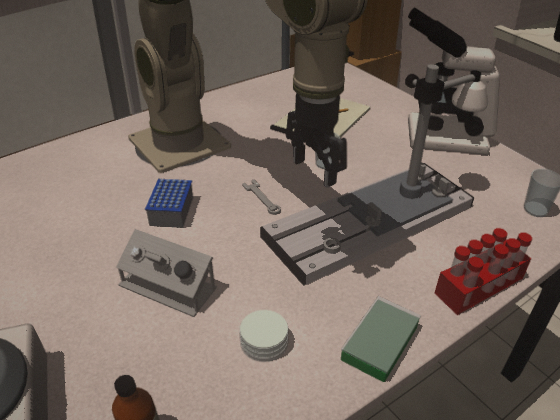

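View pics/side0.png

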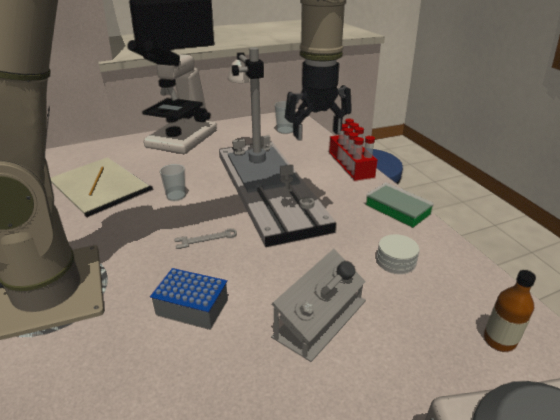

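The scene view shows the rack with hex (136,252), stud (158,261) and knob (184,268). In the side view they are at (307,312), (330,289) and (344,272), and the plate's black end cap runs (268,242) to (330,232).

```bash
cat >> h.py <<'E'
def ray(n,p,o=None):
    c=imaging.calibration(n); u=cv2.undistortPoints(np.array([[p]],float),np.array(c['mtx']),np.array(c['D']))[0,0]
    d=np.array([*u,1.])
    if n=="wrist":
        T=np.array(c['tool_from_camera']); r=R.from_quat(o['ee_rot']).as_matrix()
        return o['position']+r@T[:3,3], r@T[:3,:3]@d
    Rm=np.array(c['R']); return -Rm.T@np.array(c['t']), Rm.T@d
def onz(n,p,z,o=None):
    a,d=ray(n,p,o); return a+d*(z-a[2])/d[2]
def tri(rs):
    A=np.zeros((3,3));b=np.zeros(3)
    for a,d in rs:
        P=np.eye(3)-np.outer(d,d)/(d@d); A+=P;b+=P@a
    x=np.linalg.solve(A,b); e=[np.linalg.norm(np.cross(x-a,d/np.linalg.norm(d)))for a,d in rs]
    return x.round(4),np.round(e,4)
def proj(n,X,o=None):
    c=imaging.calibration(n)
    if n=="wrist":
        T=np.eye(4);T[:3,:3]=R.from_quat(o['ee_rot']).as_matrix();T[:3,3]=o['position']
        M=np.linalg.inv(T@np.array(c['tool_from_camera'])); Rm,t=M[:3,:3],M[:3,3]
    else: Rm,t=np.array(c['R']),np.array(c['t'])
    return cv2.projectPoints(np.atleast_2d(X).astype(float),cv2.Rodrigues(Rm)[0],t,np.array(c['mtx']),np.array(c['D']))[0][:,0]
E
python3 - <<'E'
from h import *
for n,a,b in(("stud",(158,261),(330,289)),("hex",(136,252),(307,312)),("knob",(184,268),(345,272)),("rack",(168,279),(313,311))):
    print(n,tri([ray("scene",a),ray("side",b)]))
o=sensors.get_obs()
for n,p in(("side",(264,239)),("side",(331,233)),("scene",(262,236)),("scene",(304,276)),("scene",(473,203))): print(n,p,onz(n,p,.03).round(4))
for p in((250,12),(241,110),(200,358)): print(p,onz("wrist",p,.03,o).round(4))
E
```

```text
stud (array([ 0.514 , -0.2922,  0.0857]), array([0.002, 0.002]))
hex (array([ 0.4561, -0.3172,  0.0764]), array([0.0037, 0.0037]))
knob (array([ 0.5618, -0.2598,  0.0855]), array([0.0035, 0.0035]))
rack (array([ 0.4966, -0.2705,  0.0116]), array([0.0018, 0.0018]))
side (264, 239) [ 0.4823 -0.039   0.03  ]
side (331, 233) [ 0.6347 -0.0765  0.03  ]
scene (262, 236) [ 0.5145 -0.0454  0.03  ]
scene (304, 276) [ 0.6664 -0.0434  0.03  ]
scene (473, 203) [0.7093 0.446  0.03  ]
(250, 12) [0.5941 0.1844 0.03  ]
(241, 110) [0.5813 0.0861 0.03  ]
(200, 358) [ 0.5018 -0.275   0.03  ]
```

View pics/wrist0.png

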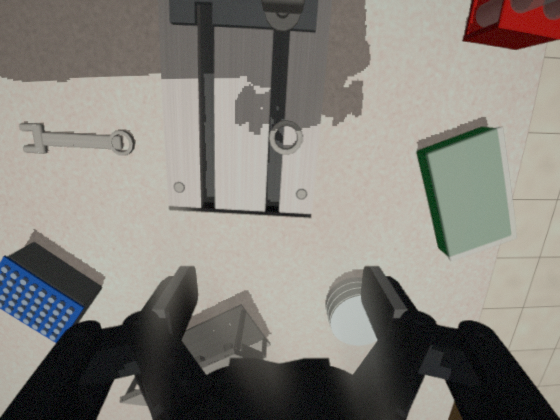

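The wrist view shows the near slot from its cap end at about (210,207) up to the base edge at about (204,25). The far slot carries the ring at (286,137) and a fitted stud.

```bash
python3 - <<'E'
from h import *
o=sensors.get_obs()
for n,p,z in(("slotend",(210,208),.03),("slot_up",(204.5,30),.03),("baseedge",(204,24),.04),("capL",(170,208),.03),("capR",(310,215),.03),("platL",(167,60),.03),("far end",(273,211),.03)): print(n,onz("wrist",p,z,o).round(4))
E
python3 -m inch '[[[-0.05,-0.02,0,0,0,0.14,-1],[-0.1,-0.04,0,0,0,0.28,-1],[-0.15,-0.06,0,0,0,0.42,-1],[-0.2,-0.08,0,0,0,0.56,-1],[-0.25,-0.1,0,0,0,0.7,-1],[-0.3,-0.11,0,0,0,0.84,-1],[-0.3,-0.11,0,0,0,0.98,-1],[-0.3,-0.11,0,0,0,1.073,-1],[-0.3,-0.11,0,0,0,1.073,-1],[-0.3,-0.11,0,0,0,1.073,-1]]]' 60
python3 - <<'E'
from h import *
o=sensors.get_obs(); print(o['clock'],o['position'],o['joint_pos'].round(2),R.from_quat(o['ee_rot']).as_matrix().round(3).tolist())
cv2.imwrite("pics/w1.png",imaging.camera("wrist"))
imaging.camera("scene");imaging.camera("side")
for n in("wrist",):
  for l in("stud_grip","stud_head","hex_bolt","knob_screw","rack"):
    print(n,l,[(np.round(d['pixel'],1).tolist(),round(d['conf'],2)) for d in spotter.look_for(l,n)][:3])
E
```

```text
slotend [ 0.5376 -0.0306  0.03  ]
slot_up [0.5454 0.1679 0.03  ]
baseedge [0.5475 0.171  0.04  ]
capL [ 0.4868 -0.0305  0.03  ]
capR [ 0.6634 -0.04    0.03  ]
platL [0.5023 0.1392 0.03  ]
far end [ 0.6167 -0.0346  0.03  ]
clock: 2.35
position: [0.5154, -0.2993, 0.2483]
ee_rot: [0.969, 0.248, 0.0, -0.0]
ft_force: [0.1, 0.5, 0.2]
grip_width: 1.005
grasp_force: 0.0
2.35 [ 0.51537076 -0.29930041  0.24828223] [ 0.26  0.27  0.23  1.56 -0.06  1.33 -0.57] [[0.877, 0.481, 0.0], [0.481, -0.877, 0.0], [0.0, -0.0, -1.0]]
wrist stud_grip [([270.2, 197.7], 0.84)]
wrist stud_head [([270.5, 195.6], 0.81), ([263.1, 244.1], 0.3)]
wrist hex_bolt [([263.1, 246.1], 0.63)]
wrist knob_screw [([263.2, 136.6], 0.67)]
wrist rack [([243.1, 175.7], 0.95)]
```

View pics/w1.png

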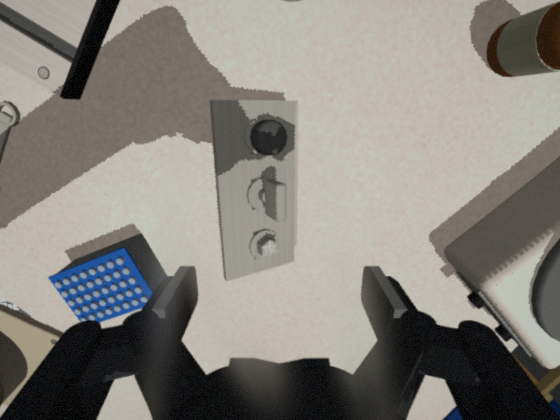

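The wrist view shows the rack face with corners at about (211,100), (297,100), (295,264) and (225,280). The stud is in the middle hole: flange (262,193), bar at (278,197) leaning to image right, which is the rack's front.

```bash
python3 - <<'E'
from h import *
from scipy.optimize import least_squares
o=sensors.get_obs()
px=np.array([(211,100),(297,100),(295,264),(225,280)],float)
def model(p):
    x,y,a,w,h=p
    ry=np.array([np.cos(a),np.sin(a),0]); rx=np.array([np.sin(a),-np.cos(a),0])*-1  # rx = back, front=-rx
    n=-rx*.5+np.array([0,0,.866]); s=rx*.866+np.array([0,0,.5])
    c=np.array([x,y,h]); 
    return c,ry,n,s,w
def res(p):
    c,ry,n,s,w=model(p)
    P=[c+s*w+ry*.095,c-s*w+ry*.095,c-s*w-ry*.095,c+s*w-ry*.095]
    return np.r_[(proj("wrist",P,o)-px).ravel(),(p[4]-.072)*2000,(p[3]-.045)*500]
r=least_squares(res,[.51,-.29,.5,.045,.072]); print(r.x.round(4),np.round(r.fun,1))
c,ry,n,s,w=model(r.x)
print("n",n.round(3),"row",ry.round(3))
for k in(.0,.03): print(k,proj("wrist",[c+n*k,c+ry*.06+n*k,c-ry*.06+n*k],o).round(1).tolist())
g=c+n*.03; print("grip",g.round(4),proj("scene",g).round(1),proj("side",g).round(1), tri([ray("scene",(158,261)),ray("side",(330,289)),ray("wrist",(276,197),o)]))
E
```

```text
[ 0.5037 -0.2814  0.5033  0.0462  0.0721] [ 0.7 -0.2 -0.4  1.1 -0.4 -2.8 -0.1  1.4  0.3  0.6]
n [ 0.241 -0.438  0.866] row [0.876 0.482 0.   ]
0.0 [[259.7, 193.5], [258.3, 136.6], [261.1, 244.0]]
0.03 [[273.1, 200.3], [272.4, 138.7], [273.8, 254.4]]
grip [ 0.5109 -0.2945  0.0981] [[154.8 256.9]] [[328.8 284.2]] (array([ 0.5135, -0.2943,  0.0872]), array([0.0035, 0.0014, 0.0026]))
```

```bash

python3 -m inch '[[[0,0.015,0.02,0.14,0,0,-1],[0,0.03,0.04,0.28,0,0,-0.5],[0,0.043,0.063,0.42,0,0,-0.4],[-0.001,0.043,0.063,0.5236,0,0,-0.4],[-0.001,0.043,0.063,0.5236,0,0,-0.4],[-0.001,0.043,0.063,0.5236,0,0,-0.4]]]' 60
python3 - <<'E'
from h import *
o=sensors.get_obs(); im=imaging.camera("wrist"); M=R.from_quat(o['ee_rot']).as_matrix()
print(o['clock'],o['position'],M.round(3).tolist())
for l in("stud_grip","hex_bolt","knob_screw"):
    print(l,[(np.round(d['pixel'],1).tolist(),round(d['conf'],2)) for d in spotter.look_for(l,"wrist")][:3])
g=np.array([.5109,-.2945,.0981]); n=np.array([.241,-.438,.866]);ry=np.array([.876,.482,0]);s=np.cross(ry,n)
P=[g+n*.014+a*.019*ry+b*.006*s for a,b in((1,1),(1,-1),(-1,-1),(-1,1))]
q=proj("wrist",P,o); print(q.round(1).tolist())
cv2.imwrite("pics/w2.png",cv2.resize(im[100:300,150:400],None,fx=3,fy=3))
E
```

```text
clock: 3.35
position: [0.535, -0.3386, 0.1849]
ee_rot: [0.936, 0.238, -0.063, -0.25]
ft_force: [0.8, 0.1, 0.4]
grip_width: 0.695
grasp_force: 0.0
3.35 [ 0.53496522 -0.33859014  0.18490301] [[0.879, 0.414, -0.238], [0.477, -0.762, 0.438], [0.0, -0.498, -0.867]]
stud_grip [([281.4, 208.8], 0.65), ([59.7, 4.2], 0.42)]
hex_bolt [([281.6, 261.7], 0.91), ([135.0, 32.5], 0.44)]
knob_screw [([280.6, 138.8], 0.82)]
[[287.6, 199.3], [271.9, 199.3], [272.5, 244.6], [287.4, 244.6]]
```

View pics/w2.png

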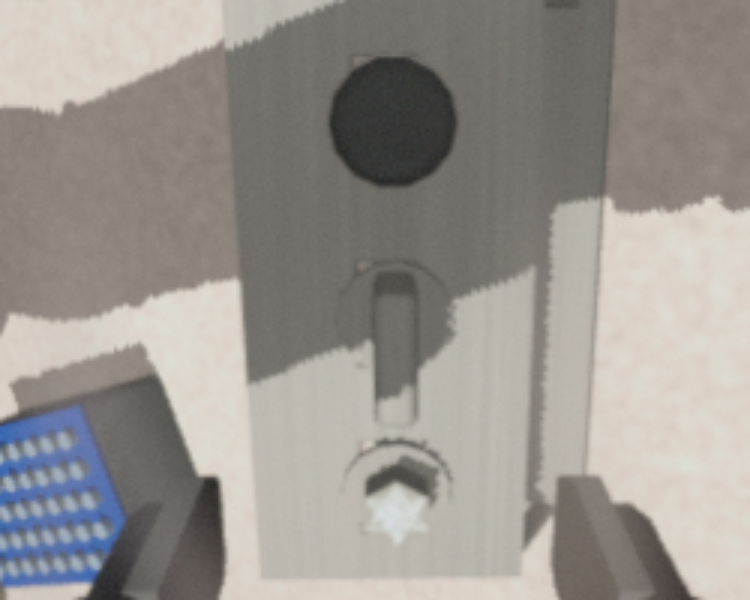

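The crop shows the bar top at columns 275–289 and rows 198–242, a centre of (281.7,220). That is about 1.5 mm to tool +y of my prediction, so I correct for it and grasp.

```bash

python3 -m inch '[[[0.001,0.0013,0.03,0,0,0,-0.4],[0.001,0.0013,0.06,0,0,0,-0.4],[0.001,0.0013,0.085,0,0,0,-0.4],[0.001,0.0013,0.1,0,0,0,-0.4],[0.001,0.0013,0.102,0,0,0,-0.4],[0.001,0.0013,0.102,0,0,0,1],[0.001,0.0013,0.102,0,0,0,1],[0.001,0.0013,0.102,0,0,0,1],[0.001,0.0013,0.102,0,0,0,1],[0.001,0.0013,0.102,0,0,0,1]]]' 60
python3 - <<'E'
from h import *
o=sensors.get_obs(); im=imaging.camera("side"); print(o['grip_width']*85,o['grasp_force'],o['ft_force'],o['torque'])
cv2.imwrite("pics/s3.png",cv2.resize(im[200:360,230:430],None,fx=3.5,fy=3.5))
E
```

```text
clock: 4.55
position: [0.5123, -0.2948, 0.0973]
ee_rot: [0.936, 0.238, -0.063, -0.25]
ft_force: [1.7, -2.7, 5.7]
grip_width: 0.132
grasp_force: 59.3
11.216834163418024 59.312430918216705 [ 1.67569857 -2.72173145  5.6921895 ] [-0.43844742 -0.26052122 -0.04924627]
```

```bash

python3 -m inch '[[[0,0,-0.01,0,0,0,1],[0,0,-0.03,0,0,0,1],[0,0,-0.06,0,0,0,1],[0,0,-0.1,0,0,0,1],[0,0,-0.13,0,0,0,1],[0,0,-0.13,0,0,0,1]]]' 80
python3 - <<'E'
from h import *
o=sensors.get_obs(); M=R.from_quat(o['ee_rot']); print(o['clock'],o['position'],o['grip_width']*85,o['ft_force'])
# target: vertical, tool y ~ across slot; slot dir angle 2.5deg cw from +y
d=np.array([np.sin(np.radians(2.5)),np.cos(np.radians(2.5)),0]); 
for sx in(1,-1):
    x=d*sx; z=np.array([0,0,-1.]); T=R.from_matrix(np.c_[x,np.cross(z,x),z]); print(sx,(M.inv()*T).as_rotvec().round(4))
print("shift to (.54,.05,.24):",M.inv().apply(np.array([.54,.04,.26])-o['position']).round(4), o['joint_pos'].round(2))
E
```

```text
clock: 5.2
position: [0.5437, -0.3536, 0.2124]
ee_rot: [0.937, 0.238, -0.062, -0.248]
ft_force: [-0.7, 0.0, -1.9]
grip_width: 0.127
grasp_force: 78.4
5.2 [ 0.54366004 -0.35355779  0.21238165] 10.757858096168494 [-0.72593664  0.01905439 -1.94729949]
1 [-0.4702 -0.268  -1.0062]
-1 [-0.31    0.5438  2.0558]
shift to (.54,.05,.24): [ 0.1843 -0.3256  0.1311] [ 0.5   0.77  0.23  0.99 -0.36  1.87 -0.39]
```

```bash

python3 -m inch '[[[0.018,-0.036,-0.01,-0.047,-0.0268,-0.1006,1],[0.037,-0.08,0.0,-0.094,-0.0536,-0.2012,1],[0.055,-0.12,0.02,-0.141,-0.0804,-0.3018,1],[0.074,-0.16,0.04,-0.188,-0.1072,-0.4024,1],[0.092,-0.19,0.07,-0.235,-0.134,-0.503,1],[0.11,-0.22,0.1,-0.282,-0.161,-0.6037,1],[0.129,-0.25,0.13,-0.329,-0.188,-0.7043,1],[0.147,-0.27,0.15,-0.376,-0.214,-0.805,1],[0.166,-0.285,0.17,-0.423,-0.241,-0.9056,1],[0.184,-0.296,0.183,-0.4702,-0.268,-1.0062,1]]]' 80
python3 -m inch '[[[0,0,0,0,0,0,1],[0,0,0,0,0,0,1]]]' 80
python3 - <<'E'
from h import *
o=sensors.get_obs(); im=imaging.camera("wrist"); print(o['clock'],o['position'],R.from_quat(o['ee_rot']).as_matrix().round(4).tolist(),o['joint_pos'].round(2))
for l in("stud_grip","stud_head","fork","slot_end"):
    print(l,[(np.round(d['pixel'],1).tolist(),round(d['conf'],2)) for d in spotter.look_for(l,"wrist")][:3])
cv2.imwrite("pics/w4.png",im)
E
```

```text
clock: 6.2
position: [0.537, 0.045, 0.1971]
ee_rot: [0.72, 0.694, -0.0, -0.003]
ft_force: [0.5, -0.5, -2.5]
grip_width: 0.126
grasp_force: 78.5
clock: 6.4
position: [0.5373, 0.043, 0.1976]
ee_rot: [0.722, 0.692, -0.001, -0.004]
ft_force: [-0.2, -0.5, -2.0]
grip_width: 0.131
grasp_force: 78.6
6.4 [0.53732287 0.0430071  0.19762533] [[0.0412, 0.9991, -0.0061], [0.9991, -0.0412, 0.004], [0.0037, -0.0063, -1.0]] [-0.07  0.19 -0.1   1.75  0.02  1.21 -0.22]
stud_grip [([279.9, 264.9], 0.94)]
stud_head [([277.8, 259.1], 0.94)]
fork [([337.4, 27.6], 0.89)]
slot_end [([321.0, 142.3], 0.83)]
```

View pics/w4.png

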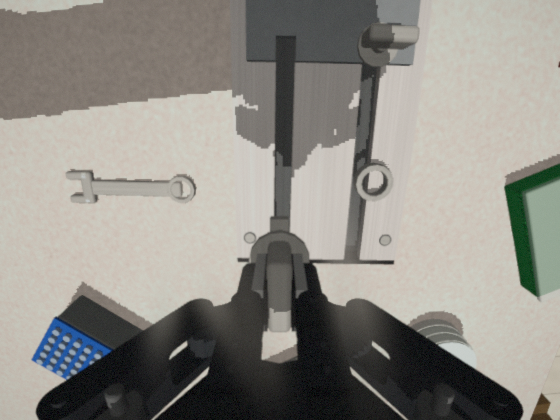

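The wrist view shows the stud held under the jaws with its head at about (279,225). The slot runs cols 276–296, the base edge is at row 62, and the fork bottom at about (286,36).

```bash
python3 - <<'E'
from h import *
o=sensors.get_obs()
g=cv2.cvtColor(cv2.imread("pics/w4.png"),cv2.COLOR_BGR2GRAY).astype(int)
for r in(30,34,40,46,56,75,100,130,160,190,205): print(r,g[r,266:306].tolist())
for c in(260,286,310): print(c,g[24:72,c].tolist())
E
```

```text
30 [83, 84, 82, 81, 78, 80, 80, 82, 79, 81, 80, 78, 81, 77, 78, 80, 82, 83, 83, 84, 81, 79, 80, 83, 83, 80, 82, 83, 81, 80, 80, 81, 79, 82, 81, 81, 79, 82, 79, 82]
34 [86, 82, 81, 81, 82, 80, 80, 80, 79, 80, 78, 79, 82, 75, 79, 80, 81, 81, 81, 80, 78, 82, 80, 83, 80, 80, 81, 78, 78, 75, 78, 81, 79, 81, 76, 82, 80, 79, 81, 83]
40 [78, 81, 81, 80, 84, 85, 79, 80, 76, 71, 58, 52, 48, 45, 51, 51, 47, 51, 49, 44, 53, 50, 52, 52, 50, 54, 54, 50, 52, 57, 75, 81, 82, 82, 80, 83, 82, 82, 82, 84]
46 [81, 82, 77, 85, 84, 85, 81, 83, 79, 68, 55, 51, 50, 52, 52, 50, 50, 45, 52, 49, 51, 47, 50, 47, 50, 46, 51, 53, 54, 59, 75, 78, 79, 82, 79, 80, 77, 81, 84, 80]
56 [79, 80, 83, 85, 84, 83, 80, 79, 80, 65, 55, 53, 53, 51, 49, 52, 42, 50, 48, 49, 52, 51, 49, 53, 50, 55, 53, 51, 57, 62, 77, 80, 78, 78, 78, 78, 79, 82, 78, 82]
75 [125, 126, 121, 121, 121, 125, 122, 122, 118, 95, 59, 54, 50, 52, 50, 50, 51, 51, 51, 49, 50, 51, 48, 50, 53, 49, 51, 62, 94, 118, 124, 124, 127, 127, 123, 125, 127, 127, 125, 123]
100 [122, 121, 122, 122, 123, 123, 122, 120, 113, 84, 54, 48, 55, 52, 48, 47, 52, 49, 49, 50, 51
[... 755 characters left out ...]
3, 95, 90, 140, 187, 200, 203, 200, 201, 200, 201, 203, 203, 203, 201, 199, 200, 201, 201]
260 [80, 79, 79, 82, 80, 79, 81, 79, 77, 78, 78, 81, 78, 78, 79, 82, 79, 82, 80, 83, 78, 81, 79, 83, 78, 78, 76, 76, 77, 80, 81, 83, 80, 77, 83, 73, 53, 73, 105, 121, 122, 124, 124, 123, 125, 124, 122, 124]
286 [83, 80, 79, 79, 84, 81, 81, 79, 82, 79, 78, 73, 50, 39, 47, 47, 53, 48, 51, 51, 51, 47, 51, 53, 50, 52, 50, 49, 52, 50, 49, 48, 52, 50, 51, 53, 50, 50, 53, 51, 48, 48, 51, 50, 52, 51, 53, 50]
310 [78, 80, 82, 80, 76, 82, 78, 77, 81, 80, 82, 80, 81, 77, 76, 81, 80, 77, 82, 84, 83, 82, 79, 83, 81, 83, 82, 82, 85, 82, 81, 79, 87, 83, 83, 82, 75, 58, 76, 113, 124, 124, 123, 126, 123, 123, 123, 125]
```

```bash
python3 - <<'E'
from h import *
o=sensors.get_obs(); M=R.from_quat(o['ee_rot']).as_matrix()
C=[];
for r,c in((75,284.5),(100,284.1),(130,283.5),(160,282.8),(190,282.3),(205,282.0)): C.append(onz("wrist",(c+.0,r),.03,o))
C=np.array(C); k=np.polyfit(C[:,1],C[:,0],1); print("x=%.4f*y+%.4f"%tuple(k), np.degrees(np.arctan(k[0])), (C[:,0]-np.polyval(k,C[:,1])).round(5))
print("width",[ (onz("wrist",(b,r),.03,o)-onz("wrist",(a,r),.03,o))[0].round(4) for r,a,b in((75,275.2,293.8),(160,274,291.5),(205,273.9,290.2))])
fb=onz("wrist",(286,35.5),.04,o); e1=onz("wrist",(260,60.3),.04,o); e2=onz("wrist",(310,61),.04,o); print("fork bottom",fb.round(4),"edges",e1.round(4),e2.round(4),"x axis ang",np.degrees(np.arctan2(*(e2-e1)[[1,0]])))
m=onz("wrist",(285.4,60.6),.04,o); u=np.array([np.sin(np.arctan(k[0])),np.cos(np.arctan(k[0])),0])
print("depth",(fb-m)@u,"home from mouth",m+u*.0135,"from bottom",fb-u*.0065)
P=lambda a:o['position']+M@np.array(a)
for nm,a in(("head front top",(.014,0,.056)),("head front bot",(.014,0,.064)),("head L",(.014,-.0065,.056)),("head R",(.014,.0065,.056)),("flange front",(.018,0,.023)),("bar front top",(.019,0,-.016)),("bar back top",(-.019,0,-.016)),("flange left",(0,-.018,.023)),("flange right",(0,.018,.023))): print(nm,proj("wrist",P(a),o)[0].round(1))
im=cv2.imread("pics/w4.png"); cv2.imwrite("pics/w4c.png",cv2.resize(im[200:340,220:340],None,fx=4.2,fy=4.2,interpolation=cv2.INTER_CUBIC))
E
```

```text
x=0.0610*y+0.5376 3.488014808965662 [-3.e-05  5.e-05  3.e-05 -8.e-05  2.e-05  1.e-05]
width [np.float64(0.0174), np.float64(0.0178), np.float64(0.0174)]
fork bottom [0.5497 0.1897 0.04  ] edges [0.5256 0.1707 0.04  ] [0.5703 0.1681 0.04  ] x axis ang -3.3053424564764353
depth 0.02041635426433638 home from mouth [0.54914218 0.18282494 0.04      ] from bottom [0.54925955 0.18323491 0.04      ]
head front top [280.3 220.1]
head front bot [280.2 216.1]
head L [270.6 220.2]
head R [289.9 220.1]
flange front [280.5 234.2]
bar front top [281. 268.]
bar back top [280.8 337.9]
flange left [249.5 262.7]
flange right [311.5 262.7]
```

View pics/w4c.png

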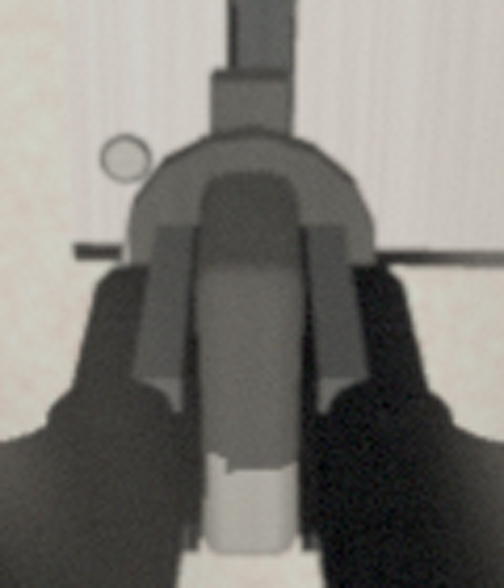

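The crop shows the head front edge at row 216 (cols 270–290), the flange rim at row 230.5, the bar's front face at rows 241–263 and its top's back edge at 331. I fit the stud's pose in the hand to these.

```bash
python3 - <<'E'
from h import *
from scipy.optimize import least_squares
o=sensors.get_obs(); M=R.from_quat(o['ee_rot']).as_matrix()
# stud-frame pts rel. grip: (tool x, 0, tool z down)
pts=np.array([(.019,0,-.014),(-.019,0,-.014),(.019,0,.014),(.018,0,.030),(.014,0,.066)]); obs=np.array([263,331.4,241,230.5,216.])
def f(p):
    q=R.from_rotvec([0,p[2],0]).apply(pts)+[p[0],0,p[1]-.002]
    return proj("wrist",o['position']+q@M.T,o)[:,1]-obs
print(f([0,0,0]).round(1))
for fix in(0,1):
    r=least_squares(lambda p:np.r_[f(p),0.3*p[0]/.001,.3*p[1]/.001,(1e3*p[2] if fix else 0)],[0,0,0]); print((r.x[:2]*1e3).round(2),np.degrees(r.x[2]).round(2),f(r.x).round(1))
E
```

```text
[ 5.   6.5 -0.2  0.2  0.1]
[-1.52  5.64] -1.0 [ 0.7  0.7 -1.8 -0.5  0.8]
[-2.1  6.5] -0.01 [ 1.8  0.3 -1.7 -0.7 -0.2]
```

```bash

python3 -m inch '[[[0.0186,0.0018,0.03,0,0,0.01,1],[0.0372,0.0037,0.06,0,0,0.018,1],[0.0372,0.0037,0.0776,0,0,0.018,1],[0.0372,0.0037,0.0776,0,0,0.018,1],[0.0372,0.0037,0.0776,0,0,0.018,1]]]' 80
python3 - <<'E'
from h import *
o=sensors.get_obs(); im=imaging.camera("wrist"); M=R.from_quat(o['ee_rot']).as_matrix(); print(o['clock'],o['position'],M.round(4).tolist())
g=cv2.cvtColor(im,cv2.COLOR_BGR2GRAY).astype(int)
for r in(20,60,100,150,190,200,210,220): print(r,g[r,255:310].tolist())
P=lambda a:proj("wrist",o['position']+M@np.array(a),o)[0].round(1).tolist()
print("head",P((.014,-.0065,.064)),P((.014,.0065,.064)))
sl=[(.061*y+.5376,y,.03) for y in(.1,.12,.15)]; print("slot",proj("wrist",sl,o).round(1).tolist())
s2=imaging.camera("side"); a=im[150:300,200:360]; b=s2[140:260,230:358]
cv2.imwrite("pics/c5.png",np.hstack([cv2.resize(a,(400,375)),cv2.resize(b,(400,375),interpolation=cv2.INTER_CUBIC)]))
for t in(0,.05): print(proj("side",o['position']+M@np.array([0,0,.062]))[0])
E
```

```text
clock: 7.15
position: [0.5436, 0.0789, 0.1215]
ee_rot: [0.729, 0.685, -0.0, -0.003]
ft_force: [-1.3, -0.0, -2.4]
grip_width: 0.13
grasp_force: 78.6
7.15 [0.54362736 0.07887325 0.12148053] [[0.0619, 0.9981, -0.0039], [0.9981, -0.0618, 0.004], [0.0037, -0.0042, -1.0]]
20 [88, 88, 91, 88, 87, 90, 89, 86, 89, 84, 88, 87, 87, 87, 87, 87, 86, 87, 88, 91, 88, 84, 85, 90, 92, 89, 87, 88, 87, 87, 87, 89, 86, 87, 88, 89, 86, 87, 89, 87, 86, 86, 87, 86, 90, 87, 86, 84, 89, 87, 88, 88, 87, 87, 88]
60 [89, 85, 88, 88, 86, 88, 89, 90, 89, 84, 88, 89, 91, 90, 94, 91, 91, 90, 90, 91, 90, 91, 89, 89, 86, 86, 88, 90, 90, 85, 90, 87, 87, 88, 87, 91, 90, 90, 92, 92, 93, 89, 86, 89, 89, 85, 92, 87, 89, 88, 89, 91, 90, 89, 90]
100 [120, 122, 127, 125, 124, 124, 126, 125, 114, 83, 61, 59, 57, 57, 57, 53, 54, 59, 53, 56, 56, 56, 52, 58, 57, 56, 57, 53, 57, 53, 57, 61, 54, 69, 105, 128, 131, 134, 133, 132, 134, 131, 131, 134, 132, 133, 134, 133, 133, 133, 133, 131, 133, 132, 131]
150 [135, 133, 130, 131, 131, 132, 134, 135, 130, 117, 81, 64, 59, 54, 54, 53, 59, 56, 52, 56, 53, 57, 56, 52, 58, 56, 57, 51, 50,
[... 635 characters left out ...]
 184, 210]
210 [213, 215, 216, 217, 216, 216, 215, 216, 217, 213, 190, 120, 67, 58, 82, 102, 105, 103, 106, 102, 103, 101, 100, 100, 101, 101, 93, 85, 80, 83, 83, 79, 71, 93, 118, 130, 130, 132, 130, 132, 128, 128, 129, 132, 133, 138, 162, 182, 199, 213, 214, 215, 214, 215, 213]
220 [212, 213, 214, 215, 216, 216, 216, 216, 214, 214, 195, 139, 69, 67, 82, 97, 105, 105, 106, 106, 107, 105, 108, 109, 108, 109, 109, 109, 110, 110, 111, 113, 108, 112, 125, 166, 202, 214, 216, 216, 215, 215, 214, 217, 218, 216, 215, 214, 214, 214, 213, 215, 214, 214, 213]
head [270.9, 216.1] [289.5, 216.1]
slot [[279.0, 196.0], [279.0, 170.6], [278.9, 129.8]]
[270.18517236 197.81224927]
[270.18517236 197.81224927]
```

View pics/c5.png

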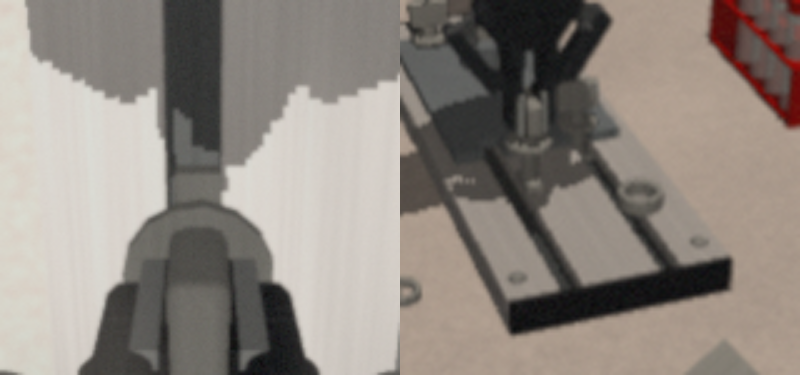

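The left crop shows the head (cols 268–290) sitting slightly right of the slot (cols 264–288.5). The right crop shows the stud hanging upright over the near slot. I shift about −2 mm in tool y and descend gently.

```bash

python3 -m inch '[[[0,-0.002,0.01,0,0,0,1],[0,-0.002,0.02,0,0,0,1],[0,-0.002,0.026,0,0,0,1],[0,-0.002,0.032,0,0,0,1],[0,-0.002,0.032,0,0,0,1]]]' 80
python3 - <<'E'
from h import *
o=sensors.get_obs(); im=imaging.camera("wrist"); print(o['position'],o['ft_force'],o['torque'])
g=cv2.cvtColor(im,cv2.COLOR_BGR2GRAY).astype(int)
for r in(100,150,190,206,214): print(r,g[r,255:310].tolist())
E
```

```text
clock: 7.75
position: [0.5406, 0.0799, 0.0879]
ee_rot: [0.728, 0.685, -0.001, -0.003]
ft_force: [0.1, -0.4, -1.6]
grip_width: 0.127
grasp_force: 78.6
[0.54061695 0.07990319 0.08789675] [ 0.13580081 -0.35121077 -1.58702637] [-0.01613526  0.02866916  0.05916807]
100 [131, 135, 133, 135, 133, 135, 134, 134, 135, 133, 130, 107, 73, 60, 58, 58, 54, 59, 55, 54, 56, 57, 54, 52, 54, 53, 54, 55, 55, 54, 55, 57, 60, 56, 58, 57, 61, 61, 56, 57, 72, 111, 131, 133, 136, 138, 135, 136, 136, 135, 132, 133, 134, 134, 135]
150 [131, 132, 133, 131, 131, 132, 130, 133, 133, 134, 131, 122, 92, 62, 58, 52, 59, 56, 54, 54, 55, 56, 58, 55, 56, 56, 56, 55, 53, 54, 56, 57, 56, 51, 56, 57, 56, 54, 54, 69, 99, 124, 132, 135, 136, 134, 136, 134, 136, 132, 132, 134, 134, 135, 135]
190 [129, 132, 133, 132, 132, 130, 128, 130, 131, 133, 132, 130, 109, 74, 57, 56, 51, 54, 56, 51, 59, 51, 55, 58, 54, 51, 51, 54, 54, 55, 54, 54, 53, 54, 51, 52, 54, 55, 59, 76, 114, 128, 135, 134, 133, 131, 134, 133, 132, 132, 132, 133, 134, 134, 130]
206 [128, 128, 129, 130, 129, 126, 129, 132, 129, 131, 131, 128, 115, 85, 61, 54, 56, 53, 52, 54, 54, 57, 55, 53, 57, 52, 52, 54, 49, 53, 53, 55, 55, 57, 56, 58, 57, 55, 61, 87, 117, 129, 133, 131, 134, 131, 130, 129, 131, 129, 129, 132, 132, 132, 132]
214 [187, 140, 129, 128, 128, 128, 128, 129, 127, 131, 132, 126, 117, 90, 62, 58, 55, 57, 54, 57, 58, 56, 55, 56, 53, 53, 56, 53, 55, 55, 57, 58, 52, 55, 51, 49, 58, 54, 67, 96, 123, 129, 131, 132, 130, 131, 133, 130, 129, 127, 132, 129, 131, 131, 131]
```

The slot is centred on the head (281 vs 280) and parallel to it, and the head is entering with no contact force. I continue down to the floor.

```bash

python3 -m inch '[[[0,0.0003,0.005,0,0,0,1],[0,0.0003,0.01,0,0,0,1],[0,0.0003,0.01,0,0,0,1]]]' 80
python3 -m inch '[[[0,0,0.003,0,0,0,1],[0,0,0.003,0,0,0,1]]]'
python3 -m inch '[[[0,0,0.002,0,0,0,1],[0,0,0.002,0,0,0,1]]]'
python3 -m inch '[[[0,0,0.001,0,0,0,1],[0,0,0.001,0,0,0,1]]]'
```

```text
clock: 8.1
position: [0.541, 0.08, 0.0782]
ee_rot: [0.728, 0.685, -0.0, -0.003]
ft_force: [-0.2, -0.1, -2.8]
grip_width: 0.126
grasp_force: 78.6
clock: 8.3
position: [0.5413, 0.08, 0.0757]
ee_rot: [0.728, 0.685, -0.0, -0.003]
ft_force: [-0.5, 0.8, -2.9]
grip_width: 0.129
grasp_force: 78.6
clock: 8.5
position: [0.5414, 0.08, 0.0738]
ee_rot: [0.728, 0.685, -0.0, -0.003]
ft_force: [0.5, -0.9, -1.6]
grip_width: 0.125
grasp_force: 78.6
clock: 8.7
position: [0.5414, 0.0801, 0.0729]
ee_rot: [0.728, 0.685, 0.0, -0.003]
ft_force: [-0.5, 0.3, -2.0]
grip_width: 0.132
grasp_force: 78.6
```

```bash

python3 -m inch '[[[0,0,0.0015,0,0,0,1],[0,0,0.0015,0,0,0,1]]]'
python3 -m inch '[[[0,0,0.001,0,0,0,1],[0,0,0.001,0,0,0,1]]]'
python3 -m inch '[[[0,0,0.001,0,0,0,1],[0,0,0.001,0,0,0,1]]]'
```

```text
clock: 8.9
position: [0.5417, 0.0801, 0.0719]
ee_rot: [0.728, 0.685, 0.0, -0.003]
ft_force: [-1.4, 0.6, 2.6]
grip_width: 0.128
grasp_force: 79.4
clock: 9.1
position: [0.5419, 0.0801, 0.0719]
ee_rot: [0.728, 0.685, 0.0, -0.003]
ft_force: [-4.9, -0.7, 13.5]
grip_width: 0.126
grasp_force: 81.2
clock: 9.3
position: [0.542, 0.0802, 0.0718]
ee_rot: [0.728, 0.685, 0.001, -0.002]
ft_force: [-8.8, -2.0, 23.4]
grip_width: 0.128
grasp_force: 82.8
```

Floor contact is at TCP z 0.0719, as expected. I lift about 1 mm off it and slide.

```bash

python3 -m inch '[[[0,0,-0.003,0,0,0,1],[0,0,-0.003,0,0,0,1],[0.015,0,-0.003,0,0,0,1],[0.03,0,-0.003,0,0,0,1],[0.045,0,-0.003,0,0,0,1],[0.06,0,-0.003,0,0,0,1],[0.06,0,-0.003,0,0,0,1],[0.06,0,-0.003,0,0,0,1]]]' 80
python3 - <<'E'
from h import *
o=sensors.get_obs(); im=imaging.camera("wrist"); print(o['position'],o['ft_force'],o['torque'],R.from_quat(o['ee_rot']).as_matrix().round(4).tolist())
g=cv2.cvtColor(im,cv2.COLOR_BGR2GRAY).astype(int)
for r in(150,170,190,206,214): print(r,g[r,255:310].tolist())
print(g[90:230,280].tolist(),g[90:230,255].tolist())
cv2.imwrite("pics/w6.png",cv2.resize(im[60:300,170:390],None,fx=2.5,fy=2.5))
E
```

```text
clock: 10.1
position: [0.5449, 0.1404, 0.0725]
ee_rot: [0.728, 0.686, -0.0, -0.003]
ft_force: [-0.5, -1.9, -2.9]
grip_width: 0.129
grasp_force: 78.7
[0.54493005 0.14041733 0.0725122 ] [-0.52100837 -1.85046182 -2.91163039] [ 6.13316575e-05 -4.14420580e-03  5.34748232e-03] [[0.0593, 0.9982, -0.0042], [0.9982, -0.0593, 0.0039], [0.0037, -0.0045, -1.0]]
150 [91, 89, 92, 90, 90, 91, 89, 90, 89, 93, 88, 93, 90, 89, 89, 86, 90, 87, 90, 86, 88, 85, 90, 88, 86, 89, 88, 87, 89, 89, 88, 91, 89, 87, 88, 91, 88, 87, 85, 91, 90, 85, 90, 87, 87, 89, 85, 89, 87, 89, 88, 89, 85, 89, 88]
170 [90, 90, 88, 90, 90, 88, 85, 88, 89, 87, 86, 86, 87, 88, 88, 88, 89, 90, 88, 92, 90, 90, 88, 87, 88, 89, 86, 91, 90, 88, 90, 88, 91, 88, 87, 88, 86, 87, 88, 89, 88, 89, 89, 88, 85, 88, 85, 91, 88, 88, 87, 85, 87, 92, 88]
190 [92, 89, 90, 88, 92, 90, 87, 85, 79, 69, 64, 60, 59, 54, 52, 52, 54, 55, 56, 58, 56, 54, 57, 48, 56, 51, 52, 57, 57, 58, 53, 54, 55, 55, 56, 55, 58, 53, 61, 61, 65, 76, 85, 86, 85, 89, 86, 84, 88, 88, 88, 88, 87, 90, 92]
206 [88, 87, 90, 91, 91, 89, 88, 89, 88, 93, 93, 69, 60, 50, 53, 57, 54, 
[... 855 characters left out ...]
 52, 53, 54, 51, 52, 53, 52, 51, 57, 56, 54, 51, 58, 73, 80, 82, 96, 108, 109, 110, 107, 109, 110, 112, 112, 111, 99] [93, 92, 88, 92, 91, 90, 90, 93, 90, 89, 91, 92, 91, 88, 90, 90, 86, 88, 86, 87, 87, 86, 90, 84, 91, 88, 93, 92, 89, 91, 93, 92, 91, 90, 92, 94, 88, 89, 86, 88, 85, 90, 88, 87, 86, 91, 89, 91, 90, 88, 90, 91, 89, 87, 92, 88, 88, 92, 92, 90, 91, 92, 86, 89, 91, 89, 90, 89, 91, 86, 86, 87, 87, 87, 88, 85, 87, 88, 92, 90, 90, 87, 90, 90, 90, 87, 88, 87, 89, 86, 85, 89, 90, 89, 86, 89, 87, 89, 87, 88, 92, 88, 90, 88, 93, 89, 87, 91, 90, 89, 89, 87, 87, 89, 89, 88, 88, 99, 116, 128, 130, 129, 130, 131, 131, 129, 130, 131, 129, 133, 129, 130, 132, 131, 131, 130, 131, 129, 132, 132]
```

View pics/w6.png

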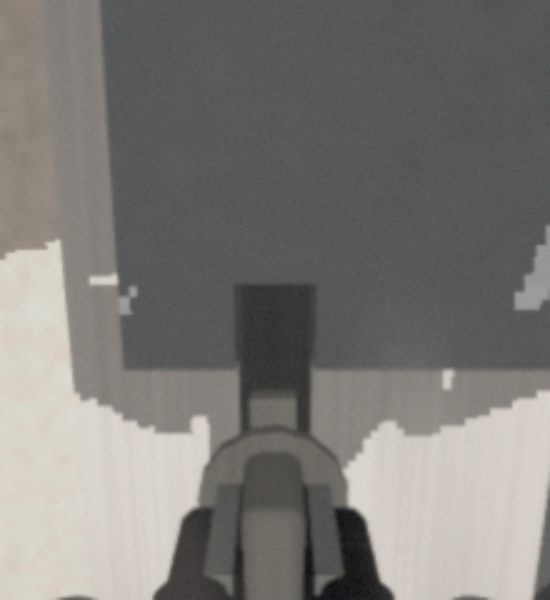

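The crop shows the shank centred on the fork mouth (fork cols 264–297, head centre about 279) and parallel to it. I slide in and creep to contact.

```bash
python3 - <<'E'
from h import *
o=sensors.get_obs(); f=onz("wrist",(280,173.3),.04,o); print(f, (f-o['position'])[1]-.0065)
E
python3 -m inch '[[[0.01,0,0,0,0,0,1],[0.02,0,0,0,0,0,1],[0.03,0,0,0,0,0,1],[0.036,0,0,0,0,0,1],[0.036,0,0,0,0,0,1],[0.036,0,0,0,0,0,1]]]' 80
python3 -m inch '[[[0.002,0,0,0,0,0,1],[0.002,0,0,0,0,0,1]]]'
python3 -m inch '[[[0.002,0,0,0,0,0,1],[0.002,0,0,0,0,0,1]]]'
```

```text
[0.54769503 0.19016443 0.04      ] 0.0440596455342138
clock: 10.75
position: [0.5472, 0.1758, 0.0728]
ee_rot: [0.728, 0.685, -0.0, -0.003]
ft_force: [-0.1, 0.1, -2.5]
grip_width: 0.126
grasp_force: 78.7
clock: 10.95
position: [0.5474, 0.1778, 0.0729]
ee_rot: [0.728, 0.685, 0.0, -0.003]
ft_force: [0.0, 0.2, -1.7]
grip_width: 0.124
grasp_force: 78.7
clock: 11.15
position: [0.5475, 0.1801, 0.0729]
ee_rot: [0.728, 0.685, 0.0, -0.003]
ft_force: [0.4, 0.4, -3.0]
grip_width: 0.127
grasp_force: 78.7
```

```bash

for i in 1; do python3 -m inch '[[[0.002,0,0,0,0,0,1],[0.002,0,0,0,0,0,1]]]'; done
python3 -m inch '[[[0.001,0,0,0,0,0,1],[0.001,0,0,0,0,0,1]]]'
python3 -m inch '[[[0.001,0,0,0,0,0,1],[0.001,0,0,0,0,0,1]]]'
```

```text
clock: 11.35
position: [0.5476, 0.1823, 0.0729]
ee_rot: [0.728, 0.686, 0.0, -0.003]
ft_force: [0.6, 0.4, -3.6]
grip_width: 0.131
grasp_force: 78.7
clock: 11.55
position: [0.5476, 0.1831, 0.0729]
ee_rot: [0.728, 0.686, 0.0, -0.003]
ft_force: [-1.2, -0.3, -2.1]
grip_width: 0.121
grasp_force: 78.7
clock: 11.75
position: [0.5477, 0.184, 0.0729]
ee_rot: [0.728, 0.685, 0.0, -0.003]
ft_force: [-0.1, -0.6, -2.6]
grip_width: 0.129
grasp_force: 78.7
```

```bash

python3 -m inch '[[[0.001,0,0,0,0,0,1],[0.001,0,0,0,0,0,1]]]'
python3 -m inch '[[[0.001,0,0,0,0,0,1],[0.001,0,0,0,0,0,1]]]'
python3 -m inch '[[[0.0005,0,0,0,0,0,1],[0.0005,0,0,0,0,0,1]]]'
```

```text
clock: 11.95
position: [0.5478, 0.1843, 0.0729]
ee_rot: [0.728, 0.685, -0.0, -0.003]
ft_force: [-0.1, -2.9, -1.5]
grip_width: 0.125
grasp_force: 78.8
clock: 12.15
position: [0.5478, 0.1845, 0.0729]
ee_rot: [0.728, 0.685, -0.001, -0.002]
ft_force: [-1.7, -5.8, 1.4]
grip_width: 0.123
grasp_force: 79.0
clock: 12.35
position: [0.5478, 0.1846, 0.0728]
ee_rot: [0.729, 0.685, -0.001, -0.002]
ft_force: [-2.0, -5.8, 1.3]
grip_width: 0.128
grasp_force: 79.1
```

Contact at −6 N in y with TCP y 0.1845, so the shank is home. I relax slightly and make the quarter turn.

```bash

python3 -m inch '[[[-0.002,0,0,0,0,0,1],[-0.002,0,0,0,0,-0.145,1],[-0.002,0,0,0,0,-0.29,1],[-0.002,0,0,0,0,-0.435,1],[-0.002,0,0,0,0,-0.58,1],[-0.002,0,0,0,0,-0.725,1]]]' 80
python3 -m inch '[[[0,0,0,0,0,-0.145,1],[0,0,0,0,0,-0.29,1],[0,0,0,0,0,-0.435,1],[0,0,0,0,0,-0.58,1],[0,0,0,0,0,-0.725,1],[0,0,0,0,0,-0.846,1],[0,0,0,0,0,-0.846,1],[0,0,0,0,0,-0.846,1]]]' 80
python3 - <<'E'
from h import *
o=sensors.get_obs(); print(o['joint_pos'].round(2),R.from_quat(o['ee_rot']).as_matrix().round(4).tolist(),o['torque'])
E
```

```text
clock: 12.95
position: [0.5482, 0.1843, 0.073]
ee_rot: [0.435, 0.9, 0.001, -0.002]
ft_force: [1.3, -2.0, -2.2]
grip_width: 0.124
grasp_force: 78.6
clock: 13.75
position: [0.548, 0.1844, 0.073]
ee_rot: [0.032, 0.999, 0.002, -0.002]
ft_force: [0.8, -1.3, -2.1]
grip_width: 0.126
grasp_force: 78.7
[-0.04  0.43 -0.44  1.75  0.2   1.01  0.95] [[-0.9979, 0.0641, -0.0035], [0.0641, 0.9979, 0.0046], [0.0038, 0.0044, -1.0]] [-0.31186734 -0.1904636   0.01133785]
```

```bash

python3 -m inch '[[[0,0.001,0,0,0,0.003,1],[0,0.001,0,0,0,0.003,1]]]'
python3 -m inch '[[[0,0.001,0.0005,0,0,0,1],[0,0.001,0.0008,0,0,0,1],[0,0.001,0.0008,0,0,0,1]]]'
```

```text
clock: 13.95
position: [0.548, 0.1847, 0.073]
ee_rot: [0.033, 0.999, 0.001, -0.002]
ft_force: [0.8, -4.6, 0.5]
grip_width: 0.126
grasp_force: 79.0
clock: 14.25
position: [0.5481, 0.1849, 0.0723]
ee_rot: [0.033, 0.999, 0.001, -0.002]
ft_force: [-0.8, -7.4, 2.5]
grip_width: 0.128
grasp_force: 79.7
```

```bash

python3 -m inch '[[[0,-0.0015,0.0005,0,0,0,1],[0,-0.0015,0.0005,0,0,0,1]]]' 20
python3 -m inch '[[[0,0,0,0,0,0,0.7],[0,0,0,0,0,0,0.4],[0,0,0,0,0,0,0.1],[0,0,0,0,0,0,0.1],[0,0,0,0,0,0,0.1]]]'
python3 -m inch '[[[0,0,-0.02,0,0,0,0.1],[0,0,-0.05,0,0,0,0.1],[0,0,-0.09,0,0,0,0.1],[-0.02,0,-0.13,0,0,0,0.1],[-0.02,0,-0.17,0,0,0,0.1],[-0.02,0,-0.17,0,0,0,0.1],[-0.02,0,-0.17,0,0,0,0.1]]]'
python3 - <<'E'
from h import *
a=imaging.camera("wrist"); b=imaging.camera("side"); c=imaging.camera("scene"); o=sensors.get_obs()
P=proj("wrist",(.548,.184,.06),o)[0]; print(P)
x,y=[int(np.clip(v,70,m)) for v,m in zip(P,(490,350))]
ims=[a[y-70:y+70,x-70:x+70],b[115:215,210:310],c[135:255,310:430]]
cv2.imwrite("pics/f7.png",np.hstack([cv2.resize(i,(266,266),interpolation=cv2.INTER_CUBIC) for i in ims]))
E
```

```text
clock: 14.45
position: [0.548, 0.1846, 0.0719]
ee_rot: [0.032, 0.999, 0.002, -0.002]
ft_force: [0.0, -4.6, 2.3]
grip_width: 0.127
grasp_force: 79.5
clock: 14.95
position: [0.5476, 0.1854, 0.0715]
ee_rot: [0.031, 1.0, 0.002, -0.002]
ft_force: [-0.2, -0.2, 0.3]
grip_width: 0.446
grasp_force: 0.0
clock: 15.65
position: [0.5687, 0.1833, 0.2422]
ee_rot: [0.032, 0.999, 0.002, -0.001]
ft_force: [-0.3, -0.4, -0.9]
grip_width: 0.454
grasp_force: 0.0
[278.15077625 175.7320207 ]
```

View pics/f7.png

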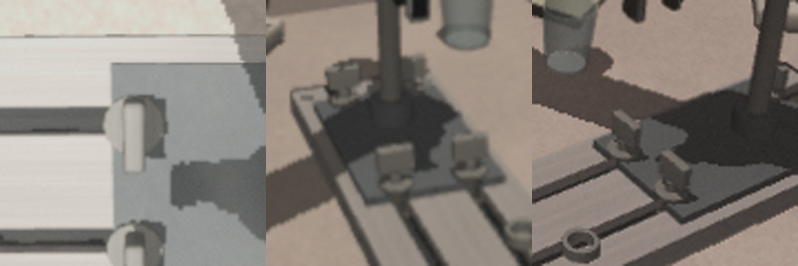

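The views show the stud upright in the near fork. Its bar lies across the slot, and its flange is level with the neighbouring fitted stud (cols 105–165 for both in the crop). Nothing else has moved and the hand is clear.

```bash
python3 -c "
from workcell import order; print(order.hand_in())"
```

```text
the job is handed in; nothing more can be done
None
```

The T-head stud is home in the empty fork, turned a quarter so its bar lies across the slot, and released upright; the job was handed in at about 16 s of robot time, with no verdict returned.

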